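# Load the bottle crate and hold the filling boom over the marked cell

## Task

Stand the two open bottles upright in the two empty cells of the white crate, one in each. Then push the round lock button all the way down to free the spring-loaded telescoping boom, take the boom by its upright grip post and draw it out until its index lines up with the one tall clip on the scale. Finish while still gripping the post and holding the boom there (it springs back if let go), and leave the bottle already in the crate and the other things on the bench undisturbed.

Things in the scene. Friction and masses are not known exactly. Their poses are not given: they have to be found in the camera images.
- station: Fixed filling station on a base board 8 mm thick. Origin on the bench under the middle cell of the white crate. Its y runs along the row of cells and the boom, its x away from the robot. Three cells at y = -68, 0, +68 mm, 64 x 64 mm inside, walls 4 mm, floors 12 mm and wall tops 58 mm above the bench. The boom lies parallel at x = +110 mm, 150 mm high.
- bottle_a_mid (a point): Centre (half-way up) of one of two identical loose, empty, open white bottles on the bench. 125 mm tall; body 50 mm in diameter up to 78 mm, shoulder to 94 mm, neck 28 mm in diameter to 119 mm, rim 32 mm. Best gripped by the neck, at any yaw, 45 mm above this point. 80 to 170 g.
- bottle_b_mid (a point): The same for the other loose bottle, identical.
- loaded_mid (a point): Centre of the third, identical bottle, already standing in one of the three cells. Leave it there.
- empty_cell_a (a point): Centre of the floor of one empty cell of the crate (it has a round cork liner 40 mm across; the bottle's foot goes here). Axes as the station.
- empty_cell_b (a point): The same for the other empty cell. Which of the three cells are empty changes.
- lock_top (a point): Centre of the top of the steel lock button, 28 mm in diameter, standing on the boom's sleeve, 183 mm above the bench when up. Pressed straight down: it gives way under about 4 N, sinks 9 mm to a stop and stays down.
- lock (a joint): Travel of the lock button in m: 0 up (boom locked), 0.009 fully down (boom free).
- grip_post (a point): Middle of the black upright round grip post on the boom's head: 22 mm in diameter, top 23 mm above this point, head block (34 x 30 mm) 29 mm below it. 196 mm above the bench. Can be gripped from above at any yaw. The boom's sleeve (30 mm square, top 165 mm high) begins 32 mm from it toward station +y when the boom is in.
- boom (a joint): Extension of the boom in m: 0 in, 0.25 the end; growing values move the head along station -y. A spring pulls it in with 3 N at 0 to 6 N at 0.25. While the button is up it moves only about 1 mm.
- funnel (a point): Mouth end of the spout of the white funnel (48 mm across, top 36 mm above this point) carried by the boom's head over the row of cells, 110 mm toward station -x from the post. 150 mm above the bench; bottles in the crate reach 137 mm.
- index (a point): Tip of the thin black index bar (4 mm wide) that sticks out of the boom's head in station +x, just over the scale strip. It moves with the boom.
- tall_clip (a point): Middle of the tall clip, a black upright 8 mm thick and 35 mm tall with a round 18 mm head, on the far edge of the steel scale strip (36 mm wide, top 125 mm high), beside one of three long marks, one per cell; plain low clips 7 mm high stand at the other two. Axes as the station. The index is lined up with it when both have the same station y.
- beaker: Bystander: glass beaker, 68 mm across, 85 mm tall. Origin at its foot.
- carton: Bystander: small cardboard carton 35 x 50 x 75 mm. Origin at its foot.
- mortar: Bystander: white ceramic bowl, 90 mm across, 50 mm tall. Origin at its foot.
There are look-alikes about, which are no part of the job. Leave any blue, orange or red look-alike of the part that bears bottle_a_mid alone.

How it is judged:
By the outcome, as a careful person would: the job done as asked, in the order asked, and still so for the second after the job is handed in, while the arm keeps its last pose, push and grip.
It also fails if it takes over 67 s, if anything falls off the work surface, if the arm or the gripper's body presses on something with over 40 N, if the wrist force passes 120 N, or if a joint passes its speed limit or range.

## Robot

A 6-joint arm with a two-finger parallel gripper is mounted at the origin on the work surface. World frame = base frame: x ahead of the robot, y to its left, z up, the work surface at z = 0. Lengths are in m, angles in rad, forces in N, time in s.
With the tool pointing down it reaches from about 0.25 to 0.725 m from the base axis. Payload 4 kg.
Tool frame: the origin (TCP) lies midway between the tips of the shut fingers; the grasp point (between the pads) lies 19 mm behind it; y points along the fingers, x is the direction in which the jaws open and shut, and the axes are right-handed (so a half turn about y gives the same grasp; the last joint's range is limited). The gripper opens to 85 mm and grips with 20 to 120 N. Pads are 22 mm wide; open, the fingers measure 114 mm over their backs; the gripper's body (76 mm by 85 mm) begins 54 mm behind the grasp point. The pads swing forward as they close: fully open they stand 13 mm farther back than shut.
Start: joints at [-1.296, 0.241, 0.005, 1.335, 0, 1.571], TCP at [0.136, -0.481, 0.231] pointing down, gripper open.
Joint ranges: [-2.72, 2.72], [-1.05, 1.87], [-1.09, 1.28], [-1.99, 2.15], [-1.42, 1.44], [-3.14, 3.14]. Speed limits (rad/s): [2.79, 2.79, 3.14, 3.14, 3.14, 3.14].

## Interface

Orientations are given as a unit quaternion [x, y, z, w].
In Python, from workcell import bot gives the robot as it stands. The module is installed in compiled form; this text tells all that it offers.
- The arm moves only by the shell command python3 -m inch 'ROWS'. ROWS is text: rows parted by semicolons, each of 7 numbers parted by spaces: the turn, a rotation vector about the tool's x, y, z in degrees, then the shift along the tool's x, y, z in mm, then the closure, from 0 (fully open) to 1 (shut). In form: ax ay az dx dy dz fingers; .... A call has 1 to 12 rows; each row shifts and turns the commanded pose from where the row before left it, along the tool's axes as they then stand; what a row does not reach is not made up. A row lasts 1/8 s, in which the tool goes at most 62.5 mm and 10.7 degrees, less where a joint would pass 70% of its speed; a pose out of reach is approached as far as the arm can. A call with a gripper value outside its range is refused whole. The fingers move at their own pace and stop on an object; the grip force is fixed at half the most. Time passes only in rows, so rows that do not move let the fingers close. It gives the time, the measured TCP pose, the force and the opening at its end, in the units of the state.
- bot.get_obs(): the state, without advancing time (a new reading comes with each control period).
- bot.camera(name): name is "scene" or "top" or "wrist"; returns a dict with "color" (384x512x3 uint8, blue, green, red), "fx", "fy", "cx", "cy" (pixels), "k1" (the pictures are not rectified: a ray, as slopes to the right and down, at radius r is drawn at 1 + k1 r^2 times it, then the intrinsics apply), "extrinsics" (4x4, takes a point from world to camera coordinates). Camera axes: x right, y up, looking along -z (the intrinsics and any distortion apply to the point x, -y, -z); pixel columns grow to the right and rows downward; lengths in m; the calibration is good to about 2 mm. A picture is of the moment at which its call begins. There is no depth.
- bot.job_done(): hands the job in, once; it reports no verdict.
Trained networks look in the newest picture that a camera, given by its name, has taken for a name from the list of things; names that differ only in an ending like _2 or _b are one class to them, and where a whole thing is asked for, a point or a joint stands for the part that bears it (a point fixed in the world has none). Each returns a list of dicts, best first, with "conf" (0 to 1); they miss things now and then, are a little off and sometimes report something else, mostly with a low value. They report only what shows in the picture. A call takes as long as a camera call. They do not tell look-alikes from the thing itself.
- bot.look_for(name, camera): "extent" ([left, top, right, bottom] in pixels, round what is visible of it).
- bot.cut_out(name, camera): "region" (384x512 bool, what is visible of it) and "extent" ([left, top, right, bottom] in pixels, round what is visible of it).
- bot.spot_point(name, camera): "point" ([column, row] in pixels: a listed point, or the origin of a listed thing).
The state is a dict: "clock": time; "joint_pos": joint angles; "joint_vel": joint speeds; "tau": joint torques, N m; "eef_pos": TCP position; "tool_rot": TCP orientation; "ft_force": force on the tool from outside, world axes, zero at the start; "ft_torque": the same for the moment, N m; "grip_width": finger opening in m.
Only numpy, scipy, OpenCV 4.12 (cv2) and the standard library are available. Lean on these libraries where they do the work, as an engineer would, in place of code of your own. Each camera call takes 0.05 s, during which the arm holds its last target.

## Working session

There is one attempt and no reset: what is moved stays moved. The work goes in short steps, Python scripts to look and compute and a shell command to move; the robot and the scene stay as the last step left them, time stands still between calls to the robot, and variables do not carry over. Pictures are saved under pics/ and viewed, and the job is handed in when it is done.

```bash
mkdir -p pics; ls; python3 - <<'E'
from workcell import bot
import cv2
for n in ["scene","top","wrist"]:
    c=bot.camera(n); cv2.imwrite(f"pics/{n}0.png",c["color"])
    import numpy as np
    print(n,c["fx"],c["fy"],c["cx"],c["cy"],c["k1"]); print(np.round(c["extrinsics"],3).tolist())
    for k in ["bottle_a_mid","loaded_mid","empty_cell_a","lock_top","grip_post","funnel","index","tall_clip","beaker","carton","mortar","station"]:
        print(k,[(round(d["conf"],2),[round(float(x)) for x in d["point"]]) for d in bot.spot_point(k,n)][:6])
o=bot.get_obs();print(o)
E
```

```text
pics
scene 410.19579991678654 410.19579991678654 264.9466052508314 197.1974684568492 -0.03407236848880582
[[-0.299, 0.954, 0.002, 0.224], [-0.734, -0.231, 0.639, 0.317], [0.61, 0.19, 0.769, -1.678], [0.0, 0.0, 0.0, 1.0]]
bottle_a_mid [(0.81, [225, 153]), (0.8, [210, 173]), (0.74, [207, 194]), (0.69, [187, 156])]
loaded_mid [(0.85, [290, 201])]
empty_cell_a [(0.45, [273, 202]), (0.4, [304, 221])]
lock_top [(0.67, [364, 232])]
grip_post [(0.79, [334, 214]), (0.24, [362, 212])]
funnel [(0.76, [337, 195])]
index [(0.98, [325, 240])]
tall_clip [(0.6, [246, 217])]
beaker []
carton [(0.76, [361, 210])]
mortar [(0.62, [182, 244])]
station [(0.75, [284, 215])]
top 484.22209758895633 484.22209758895633 255.0062269164865 195.88180878764027 -0.1533736521638206
[[-0.006, -1.0, -0.022, -0.036], [0.993, -0.009, 0.115, -0.6], [-0.115, -0.021, 0.993, -1.241], [0.0, 0.0, 0.0, 1.0]]
bottle_a_mid [(0.93, [336, 210]), (0.77, [345, 279]), (0.74, [357, 246])]
loaded_mid [(0.8, [241, 234]), (0.52, [134, 175]), (0.43, [343, 154])]
empty_cell_a [(0.61, [216, 234]), (0.25, [346, 154])]
lock_top [(0.59, [136, 1
[... 620 characters left out ...]
[]
carton []
mortar []
station []
{'clock': 1.95, 'joint_pos': array([-1.29602096e+00,  2.40584375e-01,  5.02368230e-03,  1.33523282e+00,
        1.76405338e-06,  1.57078993e+00]), 'joint_vel': array([-0.00064056, -0.00046993, -0.00045165, -0.00102535, -0.00110933,
       -0.00178897]), 'tau': array([ 1.18429402e-04, -3.72203386e+01,  2.52686763e+01,  1.29814431e-03,
        1.05755219e-04, -4.62614139e-06]), 'eef_pos': array([ 0.13566531, -0.48124091,  0.23132333]), 'tool_rot': array([ 0.56376799, -0.42680766,  0.42681   , -0.56376778]), 'ft_force': array([-0.63898919,  0.38627032, -1.59200918]), 'ft_torque': array([-0.02971817, -0.0170602 , -0.01197562]), 'grip_width': 0.08531767476279734}
```

```bash
python3 - <<'E'
import cv2
for n in ["scene","top"]:
    i=cv2.imread(f"pics/{n}0.png"); cv2.imwrite(f"pics/{n}0b.png",cv2.resize(i[90:300,100:390] ,(796,576),interpolation=cv2.INTER_CUBIC))
E
```

```text
(no output)
```

View pics/scene0b.png

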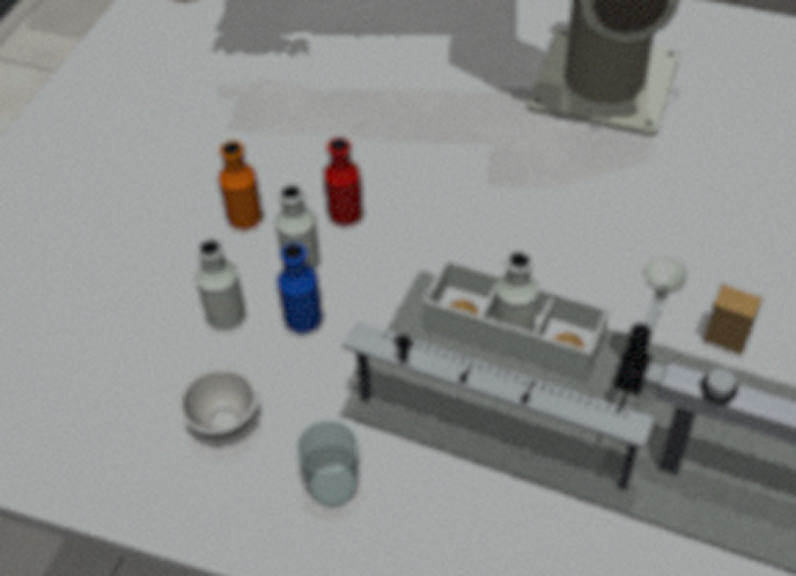

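View pics/top0b.png

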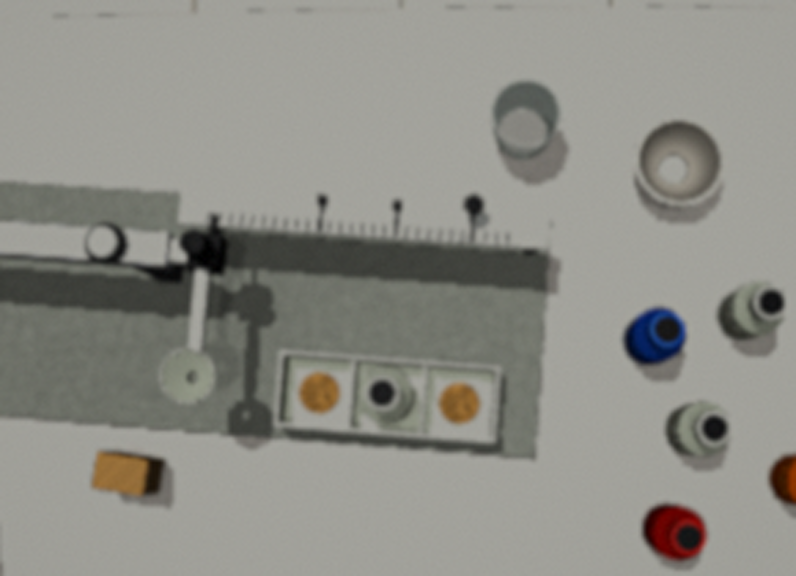

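View pics/top0.png

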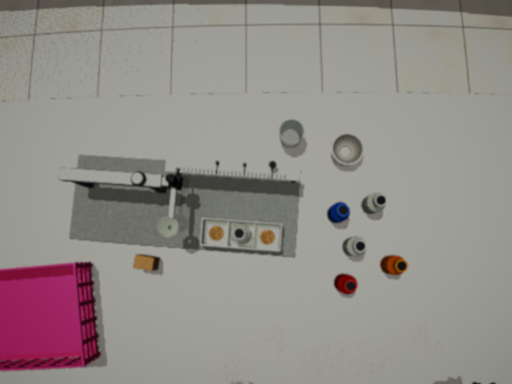

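View pics/scene0.png

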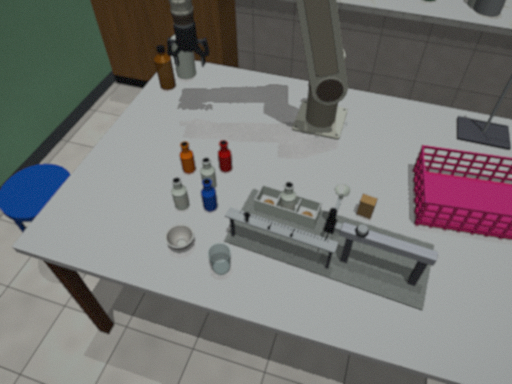

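```bash
cat > h.py <<'E'
import numpy as np, cv2
from scipy.optimize import least_squares
CAM={}
def und(c,u,v):
    x=(u-c["cx"])/c["fx"]; y=(v-c["cy"])/c["fy"]
    rd=np.hypot(x,y); r=rd
    for _ in range(30): r=rd/(1+c["k1"]*r*r)
    s=r/rd if rd>0 else 1
    return x*s,y*s
def ray(c,u,v):
    x,y=und(c,u,v); E=np.array(c["extrinsics"]); R=E[:3,:3];t=E[:3,3]
    return -R.T@t, R.T@np.array([x,-y,-1.0])
def onz(c,u,v,z):
    o,d=ray(c,u,v); return o+d*(z-o[2])/d[2]
def proj(c,p):
    E=np.array(c["extrinsics"]); q=E[:3,:3]@np.asarray(p)+E[:3,3]
    x,y=q[0]/-q[2],-q[1]/-q[2]; r2=x*x+y*y; s=1+c["k1"]*r2
    return np.array([c["cx"]+c["fx"]*x*s, c["cy"]+c["fy"]*y*s])
def st(x,y,yaw,p):
    c,s=np.cos(yaw),np.sin(yaw); return np.array([x+c*p[0]-s*p[1],y+s*p[0]+c*p[1],p[2]])
E
python3 - <<'E'
from h import *
from workcell import bot
import pickle
t=bot.camera("top"); s=bot.camera("scene"); pickle.dump((t,s),open("cams.pkl","wb"))
f=lambda u,v:(100+u*290/796,90+v*210/576)
print("A",onz(t,*f(770,302),.125),"B",onz(t,*f(714,428),.125))
print("As",onz(s,*f(210,247),.125),"Bs",onz(s,*f(290,193),.125))
for n,c,u,v,z in [("celll",t,320,392,.012),("cellr",t,460,404,.012),("loaded",t,382,392,.137),("lock",t,103,240,.183),("post",t,194,240,.219),("clip",t,474,205,.16),("clip1",t,322,200,.132),("funnel",t,187,372,.186),
 ("cellls",s,570,340,.012),("cellrs",s,465,308,.012),("loadeds",s,519,261,.137),("locks",s,720,379,.183),("posts",s,641,332,.219),("clips",s,402,342,.16)]:
    print(n,np.round(onz(c,*f(u,v),z),4))
for z in (.0,):
  for px in [(70,240),(80,155),(298,180),(295,256)]: print(onz(t,*px,.008))
E
```

```text
A [ 0.57642657 -0.35057552  0.125     ] B [ 0.46483967 -0.29688048  0.125     ]
As [ 0.57575122 -0.34803111  0.125     ] Bs [ 0.46695255 -0.29374622  0.125     ]
celll [0.5041 0.0629 0.012 ]
cellr [ 0.4916 -0.0729  0.012 ]
loaded [ 0.4989 -0.0043  0.137 ]
lock [0.629  0.2343 0.183 ]
post [0.6224 0.1473 0.219 ]
clip [ 0.66   -0.0861  0.16  ]
clip1 [0.671  0.0494 0.132 ]
funnel [0.5146 0.1584 0.186 ]
cellls [0.4958 0.0684 0.012 ]
cellrs [ 0.4863 -0.0666  0.012 ]
loadeds [ 5.00e-01 -1.00e-04  1.37e-01]
locks [0.63   0.2385 0.183 ]
posts [0.6245 0.1534 0.219 ]
clips [ 0.6643 -0.082   0.16  ]
[0.48525618 0.46960356 0.008     ]
[0.72245223 0.44922387 0.008     ]
[ 0.64516488 -0.15629816  0.008     ]
[ 0.44154325 -0.14528415  0.008     ]
```

```bash
python3 - <<'E'
from h import *
import pickle
t,s=pickle.load(open("cams.pkl","rb"))
def blobs(c,mask,roi):
    m=np.zeros(mask.shape,np.uint8);u0,v0,u1,v1=roi;m[v0:v1,u0:u1]=mask[v0:v1,u0:u1]
    n,_,st_,ce=cv2.connectedComponentsWithStats(m)
    return [(int(st_[i,4]),np.round(ce[i],2)) for i in range(1,n) if st_[i,4]>8]
h=cv2.cvtColor(t["color"],cv2.COLOR_BGR2HSV)
cork=((h[...,0]>5)&(h[...,0]<25)&(h[...,1]>80)).astype(np.uint8)
print("cork",blobs(t,cork,(200,215,290,255)))
for nm,c,rois in [("top",t,[(225,220,250,248),(365,190,392,215),(350,235,372,258),(165,160,185,190),(262,150,285,180),(205,150,228,178),(235,155,255,178)]),
                  ("scene",s,[(275,178,300,195),(165,170,190,190),(200,150,215,168),(325,205,340,235),(240,205,252,225)])]:
    g=c["color"].max(2)
    for r in rois: print(nm,r,blobs(c,(g<70).astype(np.uint8),r))
E
```

```text
cork [(166, array([215.85, 232.72])), (164, array([266.94, 236.55]))]
top (225, 220, 250, 248) [(52, array([238.71, 232.71]))]
top (365, 190, 392, 215) [(56, array([380.5 , 199.71])), (42, array([367.36, 208.74]))]
top (350, 235, 372, 258) [(55, array([359.96, 245.56]))]
top (165, 160, 185, 190) [(284, array([175.28, 180.85]))]
top (262, 150, 285, 180) [(31, array([272.35, 164.9 ]))]
top (205, 150, 228, 178) [(13, array([211., 177.]))]
top (235, 155, 255, 178) []
scene (275, 178, 300, 195) [(17, array([288.88, 184.41]))]
scene (165, 170, 190, 190) [(14, array([175.86, 179.93]))]
scene (200, 150, 215, 168) [(11, array([205.36, 159.91]))]
scene (325, 205, 340, 235) [(224, array([330.49, 221.64]))]
scene (240, 205, 252, 225) [(35, array([246.49, 216.  ]))]
```

```bash
cat > fit.py <<'E'
from h import *
import pickle
t,s=pickle.load(open("cams.pkl","rb"))
f=lambda u,v:np.array((100+u*290/796,90+v*210/576))
def res(q):
    x,y,a,yl,yp,yc=q; r=[]
    P=lambda c,p,uv,w=1: r.extend(w*(proj(c,st(x,y,a,p))-uv))
    P(t,(0,68,.012),(215.85,232.72));P(t,(0,-68,.012),(266.94,236.55))
    P(t,(.0,0,.137),(238.71,232.71),.2)
    P(s,(0,0,.137),(288.88,184.41),.2)
    P(t,(.110,yl,.183),f(103,240));P(s,(.110,yl,.183),f(720,379))
    P(t,(.110,yp,.219),f(194,240));P(s,(.110,yp,.219),f(641,332))
    return np.array(r)
def fit(which=None):
    pass
if __name__=="__main__":
    def R(q):
        q=np.array(q)
        x,y,a,yl,yp=q; r=[]
        P=lambda c,p,uv,w=1: r.extend(w*(proj(c,st(x,y,a,p))-uv))
        P(t,(0,.068,.012),(215.85,232.72));P(t,(0,-.068,.012),(266.94,236.55))
        P(s,(0,.068,.012),f(570,342));P(s,(0,-.068,.012),f(465,310))
        P(t,(.110,yl,.183),f(103,240));P(s,(.110,yl,.183),f(720,379))
        P(t,(.110,yp,.219),f(194,240));P(s,(.110,yp,.219),f(641,332))
        return np.array(r)
    o=least_squares(R,[.498,0,-.09,.24,.15]); print(np.round(o.x,4)); print(np.round(o.fun.reshape(-1,2),2))
    x,y,a,yl,yp=o.x
    for n,p in [("cell+",(0,.068,.012)),("cell-",(0,-.068,.012)),("mid",(0,0,.012)),("lock",(.11,yl,.183)),("post",(.11,yp,.196)),("funnel",(0,yp,.15))]: print(n,np.round(st(x,y,a,p),4))
    # bottles triangulate
    for n,a1,b1 in [("A",(380.5,199.71),(175.86,179.93)),("B",(359.96,245.56),(205.36,159.91)),("L",(238.71,232.71),(288.88,184.41))]:
        o=least_squares(lambda p:np.r_[proj(t,p)-a1,proj(s,p)-b1],[.5,-.3,.12]); print(n,np.round(o.x,4),np.round(o.fun,2))
    for z in (.16,.145):
        a1=(272.35,164.9)
        print("clip",onz(t,*a1,z))
E
python3 fit.py
```

```text
[ 0.498  -0.0012 -0.0897  0.2483  0.1618]
[[-0.63  0.21]
 [-0.84  0.65]
 [-1.15  1.05]
 [-1.16  0.35]
 [-0.78 -0.32]
 [-0.83 -0.27]
 [-1.16  0.17]
 [-1.06 -0.98]]
cell+ [0.5041 0.0665 0.012 ]
cell- [ 0.4919 -0.069   0.012 ]
mid [ 0.498  -0.0012  0.012 ]
lock [0.6298 0.2362 0.183 ]
post [0.622 0.15  0.196]
funnel [0.5125 0.1599 0.15  ]
A [ 0.5771 -0.3499  0.1265] [-0.11  0.04 -0.15 -0.02]
B [ 0.4659 -0.296   0.1255] [-0.16  0.06 -0.23 -0.03]
L [ 0.4991 -0.0025  0.1387] [-0.33  0.09 -0.43 -0.  ]
clip [ 0.6596     -0.08524644  0.16      ]
clip [ 0.66231369 -0.08547601  0.145     ]
```

```bash
cat >> h.py <<'E'
from scipy.spatial.transform import Rotation as Ro
def Rdes(yaw): # tool y down, tool x along station x or -x
    return None
def plan(o,tgt,yaw):
    R=Ro.from_quat(o["tool_rot"]).as_matrix()
    print("clock",o["clock"],"tcp",np.round(o["eef_pos"],4),"F",np.round(o["ft_force"],2),"w",round(o["grip_width"],4))
    best=None
    for sg in (1,-1):
        x=sg*np.array([np.cos(yaw),np.sin(yaw),0]); y=np.array([0,0,-1.]); D=np.c_[x,y,np.cross(x,y)]
        rv=Ro.from_matrix(R.T@D).as_rotvec(degrees=True)
        if best is None or np.linalg.norm(rv)<np.linalg.norm(best[0]): best=(rv,D)
    d=np.asarray(tgt)-o["eef_pos"]
    print("rotvec deg",np.round(best[0],2),"tool axes x",np.round(R[:,0],3),"y",np.round(R[:,1],3),"z",np.round(R[:,2],3)); print("shift after turn mm (x,y,z)",np.round(best[1].T@d*1000,1), "no turn",np.round(R.T@d*1000,1))
E
python3 - <<'E'
from h import *
from workcell import bot
o=bot.get_obs(); plan(o,[.577,-.35,.25],-.09)
E
```

```text
clock 2.05 tcp [ 0.1357 -0.4812  0.2313] F [-0.3   0.55 -0.8 ] w 0.0852
rotvec deg [  0.  -69.1   0. ] tool axes x [ 0.271 -0.962  0.   ] y [ 0. -0. -1.] z [0.962 0.271 0.   ]
shift after turn mm (x,y,z) [427.7 -18.7 170.4] no turn [ -6.6 -18.7 460.4]
```

```bash
python3 -m inch '0 -10 0 0 -20 0 0;0 -10 0 0 0 0 0'; python3 -c "
from workcell import bot;print(bot.get_obs()['joint_pos'])"
```

```text
clock: 2.3
eef_pos: [0.1359, -0.4821, 0.2528]
tool_rot: [0.631, -0.32, 0.321, -0.629]
ft_force: [0.3, 0.3, 0.4]
grip_width: 0.0857
[-1.29602734e+00  2.31836308e-01  4.95992609e-02  1.38553285e+00
  3.45792116e-06  1.21601153e+00]
```

```bash
python3 -m inch '0 -10 0 0 0 0 0;0 -10 0 0 0 0 0;0 -10 0 0 0 0 0;0 -10 0 0 0 0 0;0 -9.1 0 0 0 0 0;0 0 0 0 0 0 0.2'; python3 - <<'E'
from h import *
from workcell import bot
o=bot.get_obs(); plan(o,[.577,-.35,.25],-.09);print(o["joint_pos"])
E
```

```text
clock: 3.05
eef_pos: [0.1357, -0.4812, 0.2513]
tool_rot: [-0.706, 0.032, -0.032, 0.706]
ft_force: [-0.5, -0.0, -0.6]
grip_width: 0.0696
clock 3.05 tcp [ 0.1357 -0.4812  0.2513] F [-0.51 -0.03 -0.59] w 0.0696
rotvec deg [-0.   -0.11 -0.  ] tool axes x [ 0.996 -0.092 -0.   ] y [-0.  0. -1.] z [0.092 0.996 0.   ]
shift after turn mm (x,y,z) [427.7   1.3 170.4] no turn [427.4   1.3 171.2]
[-1.29598531e+00  2.32957737e-01  4.70390520e-02  1.38490374e+00
 -7.97876002e-06  3.66650259e-01]
```

```bash
python3 -m inch '0 0 0 53.4 0 21.4 0.2;0 0 0 53.4 0 21.4 0.2;0 0 0 53.4 0 21.4 0.2;0 0 0 53.4 0 21.4 0.2;0 0 0 53.4 0 21.4 0.2;0 0 0 53.4 0 21.4 0.2;0 0 0 53.4 0 21.4 0.2;0 0 0 53.4 0 21.4 0.2;0 0 0 0 0 0 0.2'; python3 - <<'E'
from h import *
from workcell import bot
c=bot.camera("wrist"); cv2.imwrite("pics/w1.png",c["color"])
o=bot.get_obs(); plan(o,[.577,-.35,.088],-.09);print(o["joint_pos"])
print(proj(c,[.577,-.35,.125]),proj(c,[.466,-.296,.125]))
import pickle; pickle.dump(c,open("w1.pkl","wb"))
E
```

```text
clock: 4.18
eef_pos: [0.58, -0.3466, 0.2483]
tool_rot: [-0.706, 0.032, -0.03, 0.707]
ft_force: [-0.1, -0.3, -0.0]
grip_width: 0.0683
clock 4.225 tcp [ 0.578  -0.3477  0.2492] F [-0.39 -0.46  0.03] w 0.0686
rotvec deg [-0.06  0.06 -0.14] tool axes x [ 0.996 -0.089 -0.002] y [-0.002  0.001 -1.   ] z [0.089 0.996 0.001]
shift after turn mm (x,y,z) [ -0.8 161.2  -2.4] no turn [ -0.4 161.2  -2.5]
[-5.41491481e-01  6.14135457e-01  6.19755524e-01  1.57906162e+00
 -1.75366498e-04  1.11833278e+00]
[260.1772071  189.52852795] [118.53807417 137.67032262]
```

View pics/w1.png

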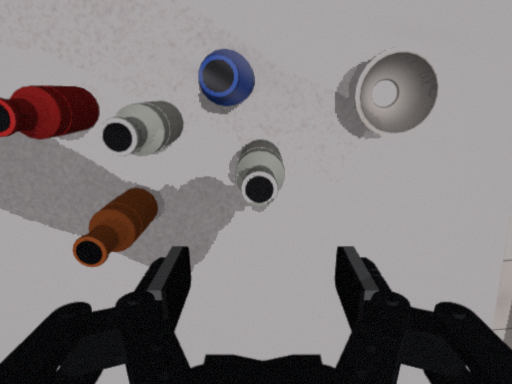

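```bash
python3 -m inch '0 0 0 -0.8 50 -2 0.2;0 0 0 0 50 0 0.2;0 0 0 0 40 0 0.2;0 0 0 0 24 0 0.2;0 0 0 0 0 0 0.2;0 0 0 0 0 0 0.5;0 0 0 0 0 0 0.8;0 0 0 0 0 0 1;0 0 0 0 0 0 1;0 0 0 0 0 0 1;0 0 0 0 0 0 1'
```

```text
clock: 5.6
eef_pos: [0.5766, -0.3521, 0.0899]
tool_rot: [0.707, -0.031, 0.033, -0.705]
ft_force: [-1.1, -0.6, 6.5]
grip_width: 0.03
```

```bash
python3 -m inch '0 0 0 0 0 0 1;0 0 0 0 0 0 1'; python3 - <<'E'
from h import *
from workcell import bot
c=bot.camera("wrist"); cv2.imwrite("pics/w2.png",c["color"])
o=bot.get_obs(); plan(o,[.577,-.35,.085],-.09)
c=bot.camera("scene"); cv2.imwrite("pics/s2.png",cv2.resize(c["color"][90:300,100:390],(796,576)))
E
```

```text
clock: 5.85
eef_pos: [0.5766, -0.352, 0.0899]
tool_rot: [0.707, -0.031, 0.033, -0.705]
ft_force: [-1.6, -0.7, 6.1]
grip_width: 0.0298
clock 5.9 tcp [ 0.5766 -0.3521  0.0899] F [-0.54 -0.57  5.85] w 0.0296
rotvec deg [ 0.15 -0.01  0.2 ] tool axes x [ 0.996 -0.09   0.004] y [ 0.003 -0.003 -1.   ] z [ 0.09   0.996 -0.003]
shift after turn mm (x,y,z) [0.2 4.9 2.1] no turn [0.2 4.9 2.1]
```

View pics/w2.png

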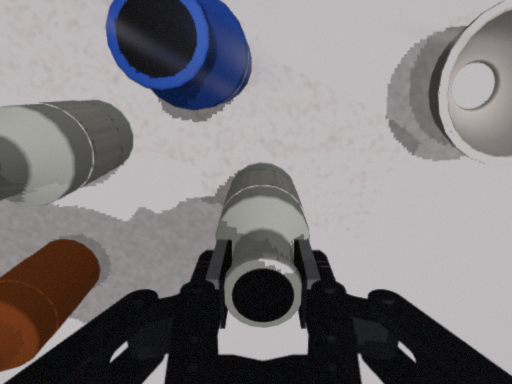

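View pics/s2.png

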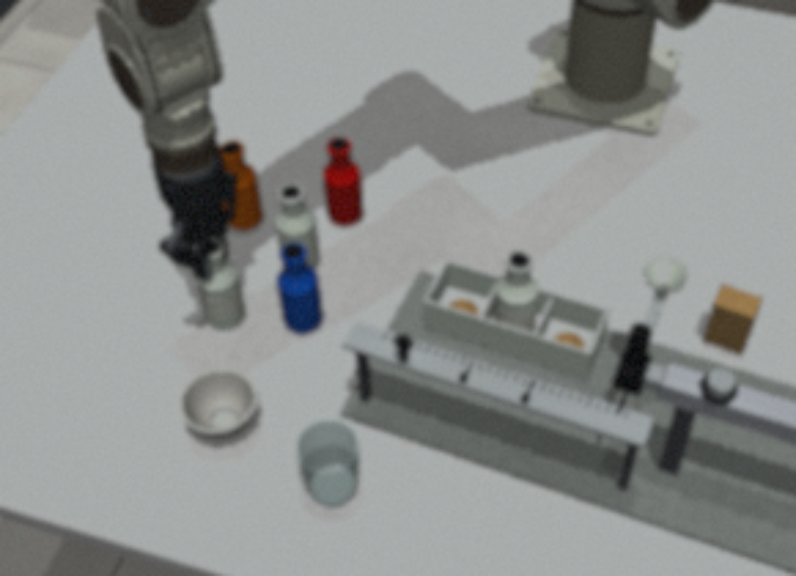

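```bash
python3 -m inch '0 0 0 0 -20 0 1;0 0 0 0 -50 0 1;0 0 0 0 -50 0 1;0 0 0 0 -56 0 1;0 0 0 0 0 0 1'; python3 - <<'E'
from h import *
from workcell import bot
c=bot.camera("wrist"); cv2.imwrite("pics/w3.png",c["color"])
o=bot.get_obs(); plan(o,[.504,.0665,.262],-.09)
p=onz(c,264,293,o["eef_pos"][2]+.035); print("rim if same",p, Ro.from_quat(o["tool_rot"]).as_matrix().T@(p-o["eef_pos"]))
E
```

```text
clock: 6.58
eef_pos: [0.5779, -0.3523, 0.2704]
tool_rot: [0.709, -0.028, 0.036, -0.704]
ft_force: [0.0, 1.2, -0.5]
grip_width: 0.0299
clock 6.625 tcp [ 0.5768 -0.3517  0.2667] F [ 0.82  0.23 -0.93] w 0.0298
rotvec deg [0.16 0.01 0.35] tool axes x [ 0.996 -0.09   0.006] y [ 0.006 -0.003 -1.   ] z [ 0.09   0.996 -0.003]
shift after turn mm (x,y,z) [-110.1    4.7  409.9] no turn [-110.1    2.8  409.9]
rim if same [ 0.57764325 -0.35102444  0.30166669] [ 0.00097883 -0.03499658  0.00059789]
```

View pics/w3.png

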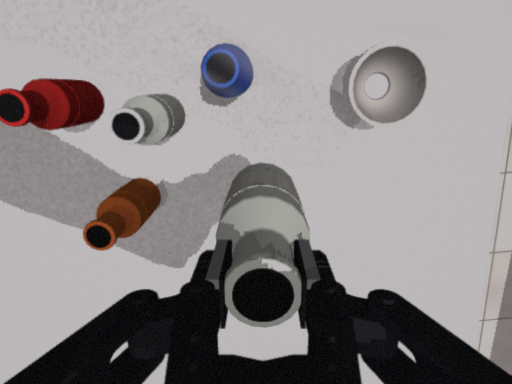

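```bash
python3 -m inch '0 0 0 -13.8 0 51.2 1;0 0 0 -13.8 0 51.2 1;0 0 0 -13.8 0 51.2 1;0 0 0 -13.8 0 51.2 1;0 0 0 -13.8 0 51.2 1;0 0 0 -13.8 0 51.2 1;0 0 0 -13.8 0 51.2 1;0 0 0 -13.5 0 51.2 1;0 0 0 0 0 0 1;0 0 0 0 0 0 1'; python3 - <<'E'
from h import *
from workcell import bot
c=bot.camera("wrist"); cv2.imwrite("pics/w4.png",c["color"])
o=bot.get_obs(); plan(o,[.504,.0665,.262],-.09);print(o["joint_pos"])
for y in (.068,0,-.068): print(y,[np.round(proj(c,st(.498,-.0012,-.0897,(a,y+b,.058)))) for a,b in [(0,0),(.034,.034),(-.034,.034),(-.034,-.034),(.034,-.034)]])
E
```

```text
clock: 7.88
eef_pos: [0.5019, 0.0667, 0.2619]
tool_rot: [0.707, -0.032, 0.031, -0.706]
ft_force: [-0.1, 0.3, -1.2]
grip_width: 0.0299
clock 7.925 tcp [0.5022 0.0661 0.2622] F [ 0.35 -0.28 -1.36] w 0.0298
rotvec deg [ 0.05 -0.03 -0.12] tool axes x [ 0.996 -0.09  -0.002] y [-0.002 -0.001 -1.   ] z [ 0.09   0.996 -0.001]
shift after turn mm (x,y,z) [1.7 0.2 0.6] no turn [1.7 0.2 0.6]
[ 1.31086312e-01  2.44599002e-01  9.03039732e-02  1.41869161e+00
 -4.21133328e-04  1.79247664e+00]
0.068 [array([265., 164.]), array([298., 132.]), array([233., 132.]), array([235., 194.]), array([296., 194.])]
0 [array([265., 222.]), array([296., 194.]), array([235., 194.]), array([236., 248.]), array([294., 248.])]
-0.068 [array([265., 274.]), array([294., 248.]), array([236., 248.]), array([238., 297.]), array([292., 297.])]
```

View pics/w4.png

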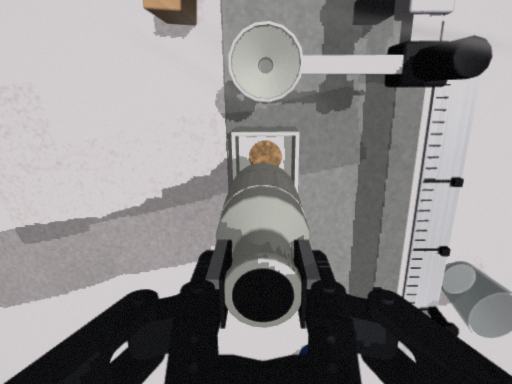

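```bash
python3 -m inch '0 0 0 1.7 20 0.5 1;0 0 0 0 40 0 1;0 0 0 0 40 0 1;0 0 0 0 30 0 1;0 0 0 0 15 0 1;0 0 0 0 10 0 1;0 0 0 0 0 0 1;0 0 0 0 0 0 1'; python3 - <<'E'
from h import *
from workcell import bot
c=bot.camera("wrist"); cv2.imwrite("pics/w5.png",c["color"])
o=bot.get_obs(); plan(o,[.504,.0665,.102],-.09)
E
```

```text
clock: 8.93
eef_pos: [0.5054, 0.0672, 0.1094]
tool_rot: [-0.706, 0.031, -0.033, 0.707]
ft_force: [-0.3, 0.5, -1.4]
grip_width: 0.0299
clock 8.975 tcp [0.5054 0.0672 0.1094] F [ 0.2   0.48 -0.65] w 0.0294
rotvec deg [-0.03  0.    0.13] tool axes x [ 0.996 -0.09   0.002] y [ 0.002  0.    -1.   ] z [0.09  0.996 0.001]
shift after turn mm (x,y,z) [-1.3  7.4 -0.9] no turn [-1.3  7.4 -0.9]
```

View pics/w5.png

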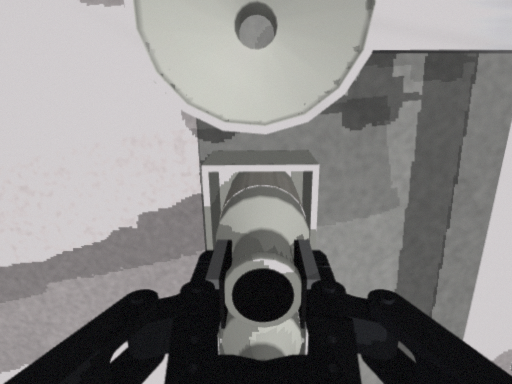

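```bash
python3 -m inch '0 0 0 -1 3 -0.5 1;0 0 0 0 3 0 1;0 0 0 0 1 0 1;0 0 0 0 0 0 1;0 0 0 0 0 0 0.8;0 0 0 0 0 0 0.6;0 0 0 0 0 0 0.4;0 0 0 0 0 0 0.25;0 0 0 0 0 0 0.2'; python3 - <<'E'
from h import *
from workcell import bot
c=bot.camera("wrist"); cv2.imwrite("pics/w6.png",c["color"])
o=bot.get_obs(); plan(o,[.466,-.296,.3],-.09)
E
```

```text
clock: 10.1
eef_pos: [0.5034, 0.0667, 0.1011]
tool_rot: [0.706, -0.032, 0.032, -0.706]
ft_force: [0.2, 0.6, -0.0]
grip_width: 0.0679
clock 10.15 tcp [0.5034 0.0667 0.1012] F [ 0.06 -0.27  0.32] w 0.0683
rotvec deg [ 0.    0.   -0.01] tool axes x [ 0.996 -0.09  -0.   ] y [-0. -0. -1.] z [ 0.09   0.996 -0.   ]
shift after turn mm (x,y,z) [  -4.6 -198.8 -364.6] no turn [  -4.7 -198.8 -364.6]
```

View pics/w6.png

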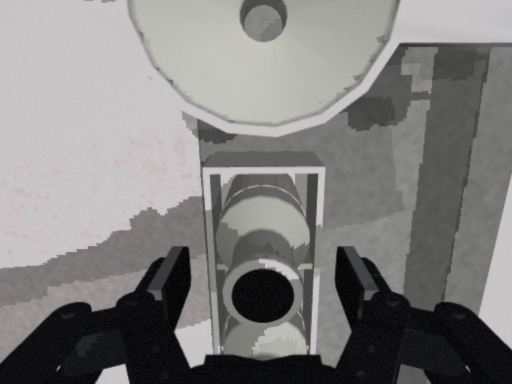

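Bottle A stands centred in the cell. Now up and over to bottle B.

```bash
python3 -m inch '0 0 0 0 -30 0 0.2;0 0 0 0 -50 0 0.2;0 0 0 0 -50 0 0.2;0 0 0 -0.7 0 -52 0.2;0 0 0 -0.7 0 -52 0.2;0 0 0 -0.7 0 -52 0.2;0 0 0 -0.7 0 -52 0.2;0 0 0 -0.7 0 -52 0.2;0 0 0 -0.7 0 -52 0.2;0 0 0 -0.5 0 -52 0.2;0 0 0 0 0 0 0.2;0 0 0 0 0 0 0.2'; python3 - <<'E'
from h import *
from workcell import bot
c=bot.camera("wrist"); cv2.imwrite("pics/w7.png",c["color"])
o=bot.get_obs(); plan(o,[.466,-.296,.085],-.09)
print(proj(c,[.466,-.296,.125]))
E
```

```text
clock: 11.65
eef_pos: [0.4658, -0.2951, 0.231]
tool_rot: [-0.706, 0.032, -0.032, 0.707]
ft_force: [0.4, 0.5, 0.0]
grip_width: 0.0687
clock 11.7 tcp [ 0.4659 -0.2946  0.2311] F [-0.62 -0.03  0.04] w 0.0684
rotvec deg [-0.04  0.04 -0.03] tool axes x [ 0.996 -0.089 -0.001] y [-0.001  0.001 -1.   ] z [0.089 0.996 0.001]
shift after turn mm (x,y,z) [  0.2 146.1  -1.4] no turn [  0.3 146.1  -1.5]
[263.6290637  192.33247283]
```

View pics/w7.png

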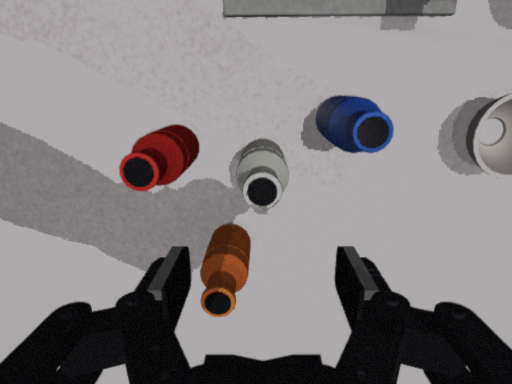

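```bash
python3 - <<'E'
from h import *
from workcell import bot
c=bot.camera("wrist")
for n,u,v in [("or",218,300),("red",139,171),("blue",374,131),("B",262.5,189.5)]: print(n,np.round(onz(c,u,v,.125),4))
E
```

```text
or [ 0.4166 -0.3927  0.125 ]
red [ 0.3703 -0.2693  0.125 ]
blue [ 0.5536 -0.2545  0.125 ]
B [ 0.4655 -0.293   0.125 ]
```

```bash
python3 -m inch '0 0 0 0 50 0.8 0.2;0 0 0 0 50 0 0.2;0 0 0 0 30 0 0.2;0 0 0 0 12 0 0.2;0 0 0 0 0 0 0.4;0 0 0 0 0 0 0.7;0 0 0 0 0 0 1;0 0 0 0 0 0 1;0 0 0 0 0 0 1;0 0 0 0 0 0 1;0 0 0 0 0 0 1'; python3 - <<'E'
from h import *
from workcell import bot
c=bot.camera("wrist"); cv2.imwrite("pics/w8.png",c["color"])
o=bot.get_obs(); plan(o,[.466,-.296,.085],-.09)
E
```

```text
clock: 13.12
eef_pos: [0.4668, -0.2952, 0.0912]
tool_rot: [0.707, -0.031, 0.033, -0.706]
ft_force: [-1.6, 0.4, 5.1]
grip_width: 0.0291
clock 13.175 tcp [ 0.4668 -0.2952  0.0912] F [-1.36  0.6   6.45] w 0.0292
rotvec deg [ 0.08 -0.02  0.15] tool axes x [ 0.996 -0.09   0.003] y [ 0.002 -0.002 -1.   ] z [ 0.09   0.996 -0.001]
shift after turn mm (x,y,z) [-0.7  6.2 -0.8] no turn [-0.7  6.2 -0.8]
```

View pics/w8.png

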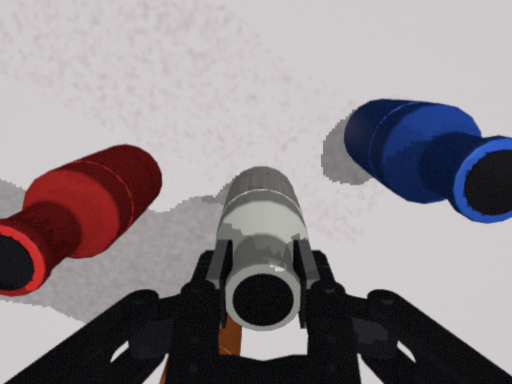

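```bash
python3 -m inch '0 0 0 0 -20 0 1;0 0 0 0 -50 0 1;0 0 0 0 -50 0 1;0 0 0 0 -55 0 1;0 0 0 1 0 50 1;0 0 0 1 0 50 1;0 0 0 1 0 50 1;0 0 0 1 0 50 1;0 0 0 0.7 0 27 1;0 0 0 0 0 0 1;0 0 0 0 0 0 1'; python3 - <<'E'
from h import *
from workcell import bot
c=bot.camera("wrist"); cv2.imwrite("pics/w9.png",c["color"])
o=bot.get_obs(); plan(o,[.4919,-.069,.112],-.09)
p=onz(c,263,297.5,o["eef_pos"][2]+.033); print("rim",p, Ro.from_quat(o["tool_rot"]).as_matrix().T@(p-o["eef_pos"]))
for y in (.068,0,-.068): print(y,[np.round(proj(c,st(.498,-.0012,-.0897,(a,y+b,.058)))) for a,b in [(0,0),(.034,.034),(-.034,.034),(-.034,-.034),(.034,-.034)]])
E
```

```text
clock: 14.55
eef_pos: [0.4913, -0.0693, 0.2646]
tool_rot: [0.707, -0.032, 0.032, -0.706]
ft_force: [0.2, 0.2, -0.9]
grip_width: 0.0293
clock 14.6 tcp [ 0.4912 -0.0697  0.2645] F [ 0.47 -0.58 -1.53] w 0.0292
rotvec deg [ 0.02 -0.05  0.03] tool axes x [ 0.996 -0.091  0.   ] y [ 0. -0. -1.] z [ 0.091  0.996 -0.   ]
shift after turn mm (x,y,z) [  0.6 152.5   0.7] no turn [  0.6 152.5   0.8]
rim [ 0.49086888 -0.06914885  0.29748382] [-0.00036808 -0.03300032  0.00046867]
0.068 [array([263.,  26.]), array([300., -14.]), array([227., -14.]), array([229.,  63.]), array([297.,  63.])]
0 [array([263.,  98.]), array([297.,  63.]), array([229.,  63.]), array([231., 132.]), array([295., 132.])]
-0.068 [array([263., 163.]), array([295., 132.]), array([231., 132.]), array([233., 193.]), array([294., 193.])]
```

View pics/w9.png

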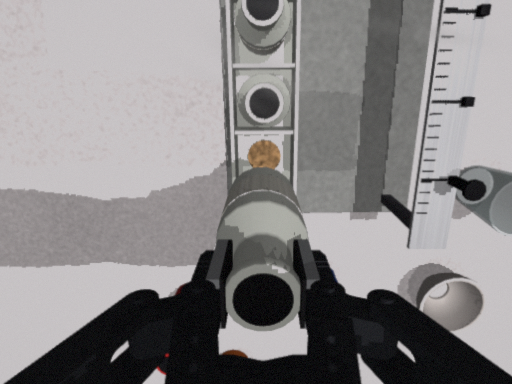

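```bash
python3 -m inch '0 0 0 0.6 20 0.4 1;0 0 0 0 40 0 1;0 0 0 0 40 0 1;0 0 0 0 30 0 1;0 0 0 0 15 0 1;0 0 0 0 8 0 1;0 0 0 0 0 0 1;0 0 0 0 0 0 1'; python3 - <<'E'
from h import *
from workcell import bot
c=bot.camera("wrist"); cv2.imwrite("pics/w10.png",c["color"])
o=bot.get_obs(); plan(o,[.4919,-.069,.103],-.09)
E
```

```text
clock: 15.6
eef_pos: [0.4928, -0.0688, 0.1125]
tool_rot: [0.706, -0.031, 0.033, -0.706]
ft_force: [0.2, 0.3, -1.1]
grip_width: 0.0292
clock 15.65 tcp [ 0.4928 -0.0687  0.1124] F [-0.22 -0.78 -0.91] w 0.0295
rotvec deg [0.01 0.   0.13] tool axes x [ 0.996 -0.09   0.002] y [ 0.002 -0.    -1.   ] z [ 0.09   0.996 -0.   ]
shift after turn mm (x,y,z) [-0.8  9.4 -0.3] no turn [-0.8  9.4 -0.3]
```

View pics/w10.png

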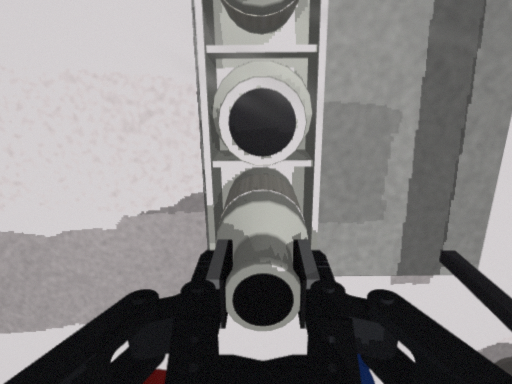

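```bash
python3 -m inch '0 0 0 -0.5 4 0 1;0 0 0 0 4 0 1;0 0 0 0 2 0 1;0 0 0 0 0 0 1;0 0 0 0 0 0 0.8;0 0 0 0 0 0 0.6;0 0 0 0 0 0 0.4;0 0 0 0 0 0 0.25;0 0 0 0 0 0 0.2'; python3 -m inch '0 0 0 0 -30 0 0.2;0 0 0 0 -50 0 0.2;0 0 0 0 -50 0 0.2;0 0 0 0 -50 0 0.2;0 0 0 0 0 0 0.2'; python3 - <<'E'
from h import *
from workcell import bot
import pickle
c=bot.camera("wrist"); cv2.imwrite("pics/w11.png",c["color"]); pickle.dump(c,open("w11.pkl","wb"))
o=bot.get_obs(); plan(o,[.6298,.2362,.25],-.09)
x,y,a=.498,-.0012,-.0897
print("post top",proj(c,[.622,.15,.219]),"lock",proj(c,[.6298,.2362,.183]))
E
```

```text
clock: 16.77
eef_pos: [0.4912, -0.0685, 0.101]
tool_rot: [-0.706, 0.032, -0.032, 0.706]
ft_force: [-0.1, -0.2, 1.0]
grip_width: 0.0685
clock: 17.4
eef_pos: [0.4938, -0.0688, 0.2858]
tool_rot: [0.707, -0.028, 0.035, -0.706]
ft_force: [1.1, -0.1, -0.2]
grip_width: 0.0686
clock 17.45 tcp [ 0.4925 -0.0687  0.2832] F [0.17 0.71 0.37] w 0.0679
rotvec deg [0.01 0.   0.27] tool axes x [ 0.996 -0.09   0.005] y [ 0.005 -0.001 -1.   ] z [ 0.09   0.996 -0.   ]
shift after turn mm (x,y,z) [109.3  33.2 316. ] no turn [109.2  33.6 316. ]
post top [ 484.14067583 -234.39212215] lock [ 467.84736437 -382.3382825 ]
```

View pics/w11.png

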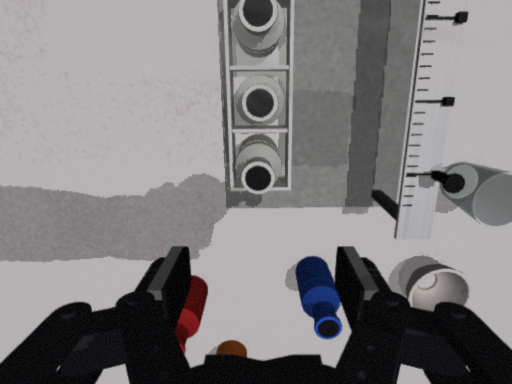

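```bash
python3 -m inch '0 0 0 16 0 45 0.5;0 0 0 16 0 45 1;0 0 0 16 0 45 1;0 0 0 16 0 45 1;0 0 0 16 0 45 1;0 0 0 16 0 45 1;0 0 0 13 0 46 1;0 0 0 0 0 0 1;0 0 0 0 0 0 1'; python3 - <<'E'
from h import *
from workcell import bot
import pickle
c=bot.camera("wrist"); cv2.imwrite("pics/w12.png",c["color"]); pickle.dump(c,open("w12.pkl","wb"))
o=bot.get_obs(); plan(o,[.6298,.2362,.183],-.09);print(o["joint_pos"])
print("post top",proj(c,[.622,.15,.219]),"lock",proj(c,[.6298,.2362,.183]))
d=pickle.load(open("w11.pkl","rb"))
for uv in [(408,174),(436,174.5),(416,101),(440,101),(430,17)]:
    p=onz(d,*uv,.125)[:2]-[.498,-.0012]; a=-.0897
    print(uv,"station",np.round([np.cos(a)*p[0]+np.sin(a)*p[1],-np.sin(a)*p[0]+np.cos(a)*p[1]],4))
E
```

```text
clock: 18.58
eef_pos: [0.6276, 0.2361, 0.2791]
tool_rot: [0.707, -0.033, 0.03, -0.706]
ft_force: [-0.8, 0.0, -0.3]
grip_width: -0.0001
clock 18.625 tcp [0.6277 0.2355 0.2801] F [ 0.01 -0.06 -0.14] w 0.0003
rotvec deg [ 0.08 -0.03 -0.12] tool axes x [ 0.996 -0.09  -0.002] y [-0.002 -0.001 -1.   ] z [ 0.09   0.996 -0.001]
shift after turn mm (x,y,z) [ 2.  97.1  0.9] no turn [ 2.2 97.1  1. ]
[ 3.59040456e-01  6.08544244e-01  6.89257219e-01  1.65407633e+00
 -3.36378965e-04  2.02044024e+00]
post top [266.29331941 319.60842118] lock [266.40267684 194.49795616]
(408, 174) station [ 0.1434 -0.0681]
(436, 174.5) station [ 0.1709 -0.0687]
(416, 101) station [ 1.415e-01 -1.000e-04]
(440, 101) station [ 0.1635 -0.    ]
(430, 17) station [0.1439 0.0682]
```

View pics/w12.png

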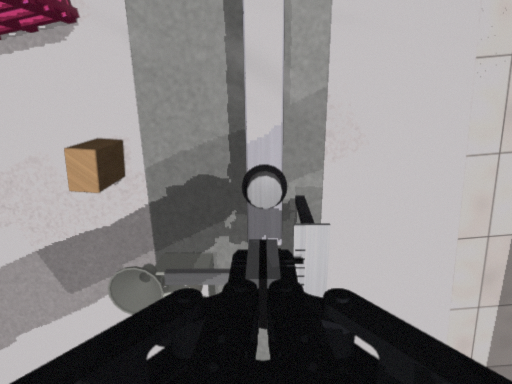

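```bash
python3 -m inch '0 0 0 2 40 4 1;0 0 0 0 40 0 1;0 0 0 0 8 0 1;0 0 0 0 5 0 1;0 0 0 0 3 0 1;0 0 0 0 0 0 1'; python3 -m inch '0 0 0 0 4 0 1;0 0 0 0 4 0 1;0 0 0 0 0 0 1'; python3 -m inch '0 0 0 0 3 0 1;0 0 0 0 3 0 1;0 0 0 0 0 0 1'
```

```text
clock: 19.38
eef_pos: [0.6313, 0.2403, 0.1867]
tool_rot: [-0.706, 0.031, -0.033, 0.707]
ft_force: [0.2, -1.1, -0.5]
grip_width: 0.0
clock: 19.75
eef_pos: [0.6313, 0.2405, 0.1777]
tool_rot: [-0.706, 0.031, -0.032, 0.707]
ft_force: [2.0, 1.0, 1.4]
grip_width: -0.0001
clock: 20.12
eef_pos: [0.6313, 0.2405, 0.174]
tool_rot: [-0.706, 0.031, -0.033, 0.707]
ft_force: [-1.0, -0.4, 11.1]
grip_width: -0.0002
```

```bash
python3 -m inch '0 0 0 0 3 0 1;0 0 0 0 0 0 1;0 0 0 0 0 0 1'; python3 -m inch '0 0 0 0 -40 0 1;0 0 0 0 -50 0 1;0 0 0 0 -30 0 0.5;0 0 0 0 0 -30 0.2;0 0 0 0 0 -30 0.2;0 0 0 0 0 -20 0.2;0 0 0 0 0 0 0.2;0 0 0 0 0 0 0.2'; python3 - <<'E'
from h import *
from workcell import bot
import pickle
c=bot.camera("wrist"); cv2.imwrite("pics/w13.png",c["color"]); pickle.dump(c,open("w13.pkl","wb"))
o=bot.get_obs(); plan(o,[.622,.15,.180],-.09)
print("post top",proj(c,[.622,.15,.219]),"lock",proj(c,[.6298,.240,.174]),proj(c,[.6298,.240,.183]))
E
```

```text
clock: 20.5
eef_pos: [0.6314, 0.2405, 0.1739]
tool_rot: [-0.705, 0.03, -0.034, 0.707]
ft_force: [-4.7, -1.6, 20.9]
grip_width: -0.0002
clock: 21.5
eef_pos: [0.6233, 0.1611, 0.2879]
tool_rot: [-0.706, 0.032, -0.031, 0.707]
ft_force: [-0.1, 0.9, -0.0]
grip_width: 0.0685
clock 21.55 tcp [0.6234 0.1614 0.2879] F [0.01 0.52 0.38] w 0.0686
rotvec deg [-0.02  0.05 -0.03] tool axes x [ 0.996 -0.089 -0.001] y [-0.001  0.    -1.   ] z [0.089 0.996 0.   ]
shift after turn mm (x,y,z) [ -0.4 107.9 -11.5] no turn [ -0.3 107.9 -11.5]
post top [262.82711338 222.46974886] lock [262.45000114  87.31119943] [262.44597178  87.25731939]
```

View pics/w13.png

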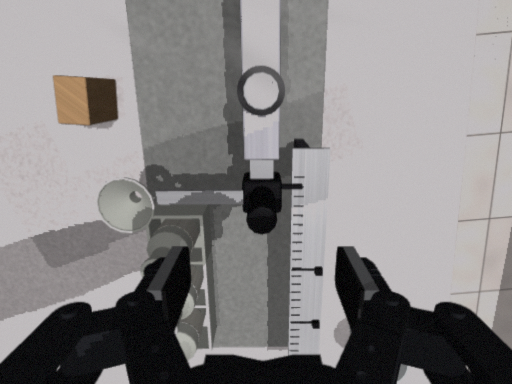

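```bash
python3 - <<'E'
from h import *
import pickle
c=pickle.load(open("w13.pkl","rb"))
p=onz(c,262,218,.219);print("post",p)
a=-.0897
q=p[:2]-[.498,-.0012]; ys=-np.sin(a)*q[0]+np.cos(a)*q[1]; print("ys",ys,np.cos(a)*q[0]+np.sin(a)*q[1])
for z in (.15,.16,.167,.175,.185): print(z,proj(c,st(.498,-.0012,a,(.055,ys,z))))
for z in (.196,.167): print(z,proj(c,st(.498,-.0012,a,(.11,ys,z))))
p=onz(c,300,185.5,.128)[:2]-[.498,-.0012]; print("index",np.cos(a)*p[0]+np.sin(a)*p[1],-np.sin(a)*p[0]+np.cos(a)*p[1])
E
```

```text
post [0.62172584 0.15341017 0.219     ]
ys 0.16507191822990874 0.10937847999206178
0.15 [201.68974741 188.92868308]
0.16 [199.64340422 192.30187486]
0.167 [198.12729823 194.80130139]
0.175 [196.30280156 197.80944905]
0.185 [193.87189873 201.81794428]
0.196 [262.86214144 206.60915611]
0.167 [262.83198973 194.81891063]
index 0.14597250644788648 0.16180568846375873
```

```bash
python3 -m inch '0 10 0 0 0 0 0.2;0 10 0 0 0 0 0.2;0 10 0 0 0 0 0.2;0 10 0 0 0 0 0.2;0 5 0 0 0 0 0.2;0 0 0 0 0 0 0.2;0 0 0 0 0 0 0.2'; python3 - <<'E'
from h import *
from workcell import bot
import pickle
c=bot.camera("wrist"); cv2.imwrite("pics/w14.png",c["color"]); pickle.dump(c,open("w14.pkl","wb"))
o=bot.get_obs(); plan(o,[.622,.1525,.180],-.09-np.pi/4);print(o["joint_pos"])
print("post top",proj(c,[.622,.1525,.219]))
E
```

```text
clock: 22.42
eef_pos: [0.6234, 0.1612, 0.2881]
tool_rot: [0.641, -0.299, 0.299, -0.641]
ft_force: [0.0, 0.1, 0.5]
grip_width: 0.0683
clock 22.475 tcp [0.6234 0.161  0.2881] F [ 0.05  0.07 -0.11] w 0.0683
rotvec deg [ 0.01  0.1  -0.01] tool axes x [ 0.642 -0.767 -0.   ] y [-0.  0. -1.] z [ 0.767  0.642 -0.   ]
shift after turn mm (x,y,z) [  5.7 108.1  -6.5] no turn [  5.7 108.1  -6.5]
[2.52788037e-01 5.39767228e-01 5.93944497e-01 1.62514193e+00
 6.54330408e-05 2.69728949e+00]
post top [271.31433104 215.8017293 ]
```

View pics/w14.png

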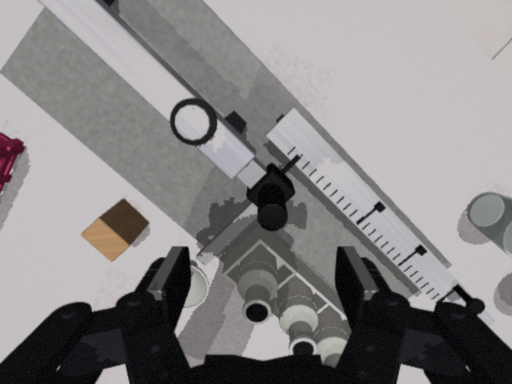

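```bash
python3 -m inch '0 0 0 5 30 -5 0.2;0 0 0 0 40 0 0.2;0 0 0 0 26 0 0.2;0 0 0 0 10 0 0.2;0 0 0 0 0 0 0.2'; python3 - <<'E'
from h import *
from workcell import bot
import pickle
c=bot.camera("wrist"); cv2.imwrite("pics/w15.png",c["color"]); pickle.dump(c,open("w15.pkl","wb"))
o=bot.get_obs(); plan(o,[.622,.1525,.180],-.09-np.pi/4)
E
```

```text
clock: 23.1
eef_pos: [0.6226, 0.1535, 0.1821]
tool_rot: [0.641, -0.3, 0.299, -0.64]
ft_force: [-0.4, -0.2, 0.4]
grip_width: 0.0683
clock 23.15 tcp [0.6233 0.1537 0.1832] F [0.63 0.08 0.49] w 0.0683
rotvec deg [-0.06  0.02  0.03] tool axes x [ 0.641 -0.768  0.001] y [ 0.001  0.    -1.   ] z [0.768 0.641 0.001]
shift after turn mm (x,y,z) [ 0.1  3.2 -1.7] no turn [ 0.1  3.2 -1.7]
```

View pics/w15.png

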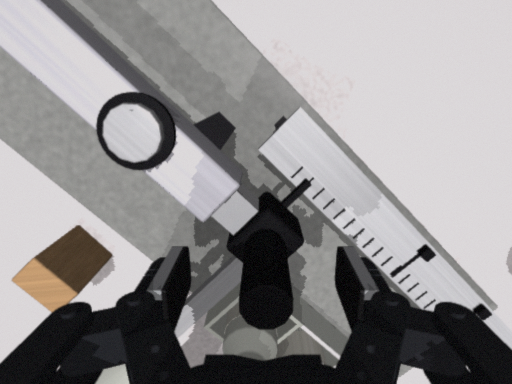

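```bash
python3 -m inch '0 0 0 0 0 0 0.5;0 0 0 0 0 0 0.8;0 0 0 0 0 0 1;0 0 0 0 0 0 1;0 0 0 0 0 0 1;0 0 0 0 0 0 1;0 0 0 0 0 0 1;0 0 0 0 0 0 1'; python3 - <<'E'
from h import *
from workcell import bot
import pickle
c=bot.camera("wrist"); cv2.imwrite("pics/w16.png",c["color"]); pickle.dump(c,open("w16.pkl","wb"))
o=bot.get_obs(); a=-.0897
print(o["joint_pos"]);plan(o,o["eef_pos"]+.23*np.array([np.sin(a),-np.cos(a),0]),-.09-np.pi/4)
E
```

```text
clock: 24.15
eef_pos: [0.6239, 0.1529, 0.1835]
tool_rot: [-0.64, 0.299, -0.301, 0.641]
ft_force: [1.9, -4.2, 5.5]
grip_width: 0.0205
[ 2.41006042e-01  5.47217074e-01  3.37757235e-01  1.35855324e+00
 -1.25967325e-03  2.68773323e+00]
clock 24.2 tcp [0.6238 0.1529 0.1835] F [ 2.14 -4.27  5.63] w 0.0206
rotvec deg [-0.11 -0.03  0.13] tool axes x [ 0.64  -0.768  0.002] y [ 0.003 -0.001 -1.   ] z [0.768 0.64  0.002]
shift after turn mm (x,y,z) [ 162.7    0.  -162.6] no turn [ 1.628e+02  1.000e-01 -1.625e+02]
```

View pics/w16.png

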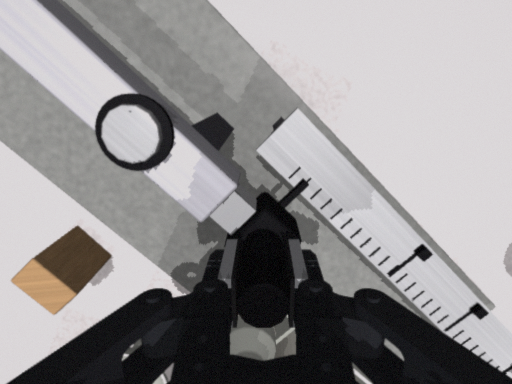

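```bash
python3 -m inch '0 0 0 10 0 -10 1;0 0 0 17 0 -17 1;0 0 0 17 0 -17 1;0 0 0 17 0 -17 1;0 0 0 17 0 -17 1;0 0 0 17 0 -17 1;0 0 0 17 0 -17 1;0 0 0 17 0 -17 1;0 0 0 17 0 -17 1;0 0 0 10 0 -10 1;0 0 0 0 0 0 1;0 0 0 0 0 0 1'; python3 - <<'E'
from h import *
from workcell import bot
import pickle
c=bot.camera("wrist"); cv2.imwrite("pics/w17.png",c["color"]); pickle.dump(c,open("w17.pkl","wb"))
o=bot.get_obs(); a=-.0897
plan(o,np.array([.6238,.1529,.1835])+.23*np.array([np.sin(a),-np.cos(a),0]),-.09-np.pi/4);print(o["joint_pos"])
E
```

```text
clock: 25.7
eef_pos: [0.606, -0.0643, 0.1835]
tool_rot: [-0.638, 0.298, -0.301, 0.643]
ft_force: [6.9, 4.8, 3.3]
grip_width: 0.0205
clock 25.75 tcp [ 0.606  -0.0641  0.1836] F [7.38 4.79 2.6 ] w 0.0204
rotvec deg [-0.47  0.09  0.07] tool axes x [ 0.642 -0.767  0.001] y [ 0.007  0.004 -1.   ] z [0.767 0.642 0.008]
shift after turn mm (x,y,z) [ 7.5  0.1 -9.9] no turn [ 7.5 -0.  -9.9]
[-0.10790032  0.47568141  0.22119114  1.3097301   0.00509424  2.33676332]
```

View pics/w17.png

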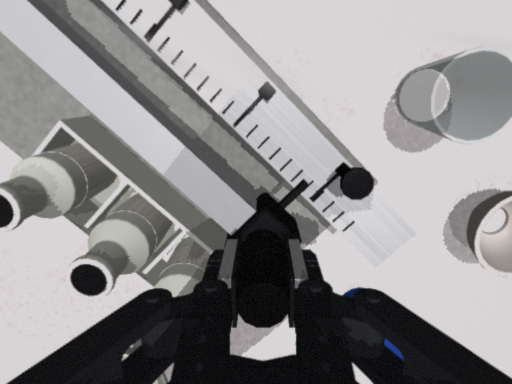

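```bash
cat > idx.py <<'E'
from h import *
import pickle,sys
def S(c,u,v,z,a=-.0897):
    p=onz(c,u,v,z)[:2]-[.498,-.0012]; return np.round([np.cos(a)*p[0]+np.sin(a)*p[1],-np.sin(a)*p[0]+np.cos(a)*p[1]],4)
E
python3 - <<'E'
from idx import *
c=pickle.load(open("w17.pkl","rb"))
for z in (.125,.130): print("idx tip",S(c,305,183,z),"idx base",S(c,284,203,z))
print("mark",S(c,313,200,.125),S(c,340,172,.125)); print("mark mid",S(c,236,124,.125),S(c,258,101,.125)); print("clip head",S(c,357,183,.151))
im=cv2.resize(c["color"][80:260,210:420],(798,684)[:2],interpolation=cv2.INTER_CUBIC); cv2.imwrite("pics/w17z.png",cv2.resize(im,(700,600)))
E
```

```text
idx tip [ 0.1468 -0.0576] idx base [ 0.1279 -0.0579]
idx tip [ 0.1473 -0.0562] idx base [ 0.1289 -0.0564]
mark [ 0.1427 -0.0698] [ 0.1675 -0.068 ]
mark mid [ 0.1424 -0.0007] [ 0.1614 -0.0006]
clip head [ 0.17   -0.0705]
```

View pics/w17z.png

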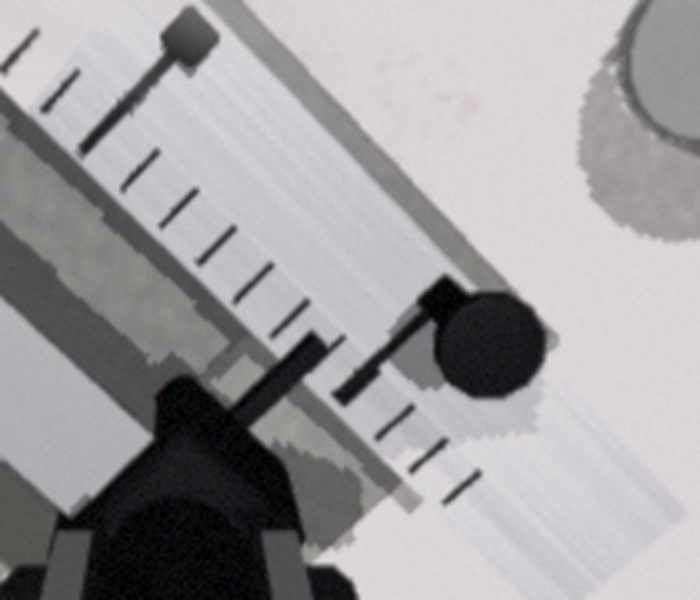

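```bash
python3 -m inch '0 0 0 4.7 0 -3.3 1;0 0 0 4.8 0 -3.3 1;0 0 0 0 0 0 1;0 0 0 0 0 0 1'; cat > look.py <<'E'
from idx import *
from workcell import bot
import sys
n=sys.argv[1]
c=bot.camera("wrist"); pickle.dump(c,open(n+".pkl","wb"))
cv2.imwrite(f"pics/{n}.png",cv2.resize(c["color"][80:260,210:420],(700,600),interpolation=cv2.INTER_CUBIC))
plan(bot.get_obs(),[.6,-.07,.18],-.09-np.pi/4)
E
python3 look.py w18
```

```text
clock: 26.25
eef_pos: [0.6051, -0.0753, 0.1835]
tool_rot: [-0.639, 0.299, -0.3, 0.643]
ft_force: [2.0, 5.4, 5.8]
grip_width: 0.0204
clock 26.3 tcp [ 0.6051 -0.0753  0.1835] F [1.88 5.18 5.94] w 0.0208
rotvec deg [-0.31  0.1  -0.08] tool axes x [ 0.642 -0.767 -0.001] y [ 0.003  0.005 -1.   ] z [0.767 0.642 0.005]
shift after turn mm (x,y,z) [-7.3  3.5 -0.5] no turn [-7.3  3.5 -0.5]
```

View pics/w18.png

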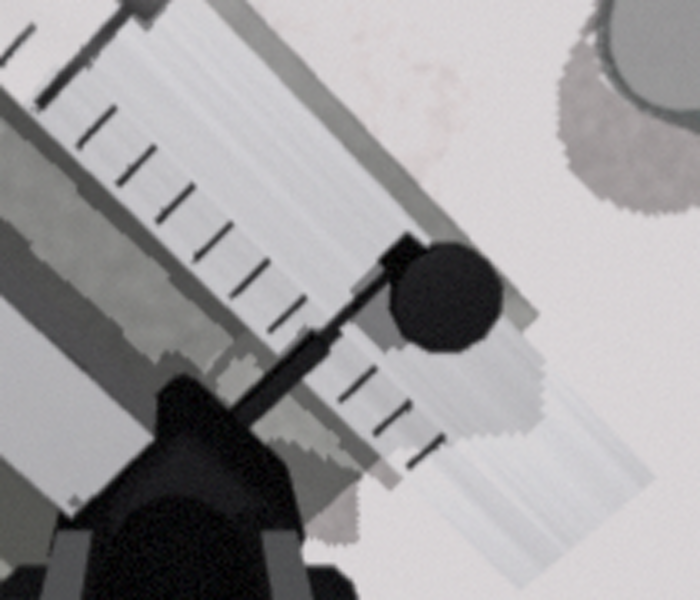

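```bash
python3 - <<'E'
from idx import *
c=pickle.load(open("w18.pkl","rb"))
f=lambda u,v:(210+u*.3,80+v*.3)
for z in (.125,.127,.13): print(z,"idx tip",S(c,*f(318,341),z),S(c,*f(245,412),z))
print("mark",S(c,*f(338,327),.125),S(c,*f(382,283),.125)); print("mid",S(c,*f(43,103),.125),S(c,*f(120,20),.125))
g=cv2.cvtColor(c["color"],cv2.COLOR_BGR2GRAY)
# perpendicular profiles in station coords
def prof(x,z):
    ys=np.arange(-.082,-.054,.0005); r=[]
    for y in ys:
        u,v=proj(c,st(.498,-.0012,-.0897,(x,y,z))); r.append(cv2.getRectSubPix(g,(1,1),(float(u),float(v)))[0,0])
    r=np.array(r,float); w=np.clip(r.max()*.6-r,0,None); return x,z,np.round((w*ys).sum()/w.sum(),4),round(float(np.std(ys.repeat((w/w.max()*20).astype(int)))),4)
for x in (.132,.136,.14,.144): print(prof(x,.127))
for x in (.151,.153,.155,.157,.159): print(prof(x,.125))
E
```

```text
0.125 idx tip [ 0.1472 -0.0685] [ 0.1272 -0.069 ]
0.127 idx tip [ 0.1474 -0.0679] [ 0.1276 -0.0684]
0.13 idx tip [ 0.1477 -0.067 ] [ 0.1282 -0.0675]
mark [ 0.1518 -0.0691] [ 0.1635 -0.0687]
mid [ 0.1423 -0.0009] [ 0.1623 -0.0007]
(0.132, 0.127, np.float64(-0.068), 0.0015)
(0.136, 0.127, np.float64(-0.0678), 0.0016)
(0.14, 0.127, np.float64(-0.0678), 0.0015)
(0.144, 0.127, np.float64(-0.068), 0.0033)
(0.151, 0.125, np.float64(-0.069), 0.0037)
(0.153, 0.125, np.float64(-0.068), 0.0006)
(0.155, 0.125, np.float64(-0.0681), 0.0007)
(0.157, 0.125, np.float64(-0.0683), 0.0007)
(0.159, 0.125, np.float64(-0.0702), 0.0044)
```

```bash
python3 -m inch '0 0 0 0.6 0 -0.5 1;0 0 0 0 0 0 1;0 0 0 0 0 0 1;0 0 0 0 0 0 1'; python3 look.py w19; python3 - <<'E'
from idx import *
from workcell import bot
c=pickle.load(open("w19.pkl","rb"))
g=cv2.cvtColor(c["color"],cv2.COLOR_BGR2GRAY)
def prof(x,z):
    ys=np.arange(-.076,-.060,.0005); r=[]
    for y in ys:
        u,v=proj(c,st(.498,-.0012,-.0897,(x,y,z))); r.append(cv2.getRectSubPix(g,(1,1),(float(u),float(v)))[0,0])
    r=np.array(r,float); w=np.clip(r.max()*.6-r,0,None); return x,z,np.round((w*ys).sum()/w.sum(),4)
for x in (.132,.136,.14): print(prof(x,.127),prof(x,.131))
for x in (.153,.155,.157): print(prof(x,.125))
for n in("scene","top"):
    s=bot.camera(n); cv2.imwrite(f"pics/{n}9.png",cv2.resize(s["color"][90:300,100:390],(796,576),interpolation=cv2.INTER_CUBIC))
E
```

```text
clock: 26.8
eef_pos: [0.605, -0.0759, 0.1835]
tool_rot: [-0.639, 0.299, -0.299, 0.643]
ft_force: [1.6, 5.3, 5.7]
grip_width: 0.0206
clock 26.85 tcp [ 0.605  -0.0759  0.1835] F [1.83 6.31 6.31] w 0.0208
rotvec deg [-0.31  0.11 -0.09] tool axes x [ 0.642 -0.767 -0.002] y [ 0.003  0.005 -1.   ] z [0.767 0.642 0.005]
shift after turn mm (x,y,z) [-7.7  3.5 -0. ] no turn [-7.7  3.5 -0. ]
(0.132, 0.127, np.float64(-0.0686)) (0.132, 0.131, np.float64(-0.0674))
(0.136, 0.127, np.float64(-0.0685)) (0.136, 0.131, np.float64(-0.0674))
(0.14, 0.127, np.float64(-0.0684)) (0.14, 0.131, np.float64(-0.0673))
(0.153, 0.125, np.float64(-0.068))
(0.155, 0.125, np.float64(-0.0682))
(0.157, 0.125, np.float64(-0.0682))
```

View pics/scene9.png

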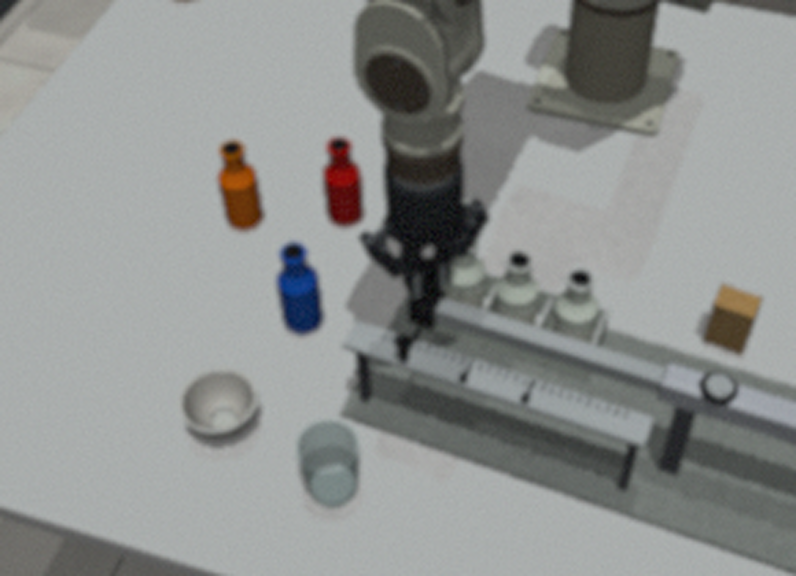

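View pics/top9.png

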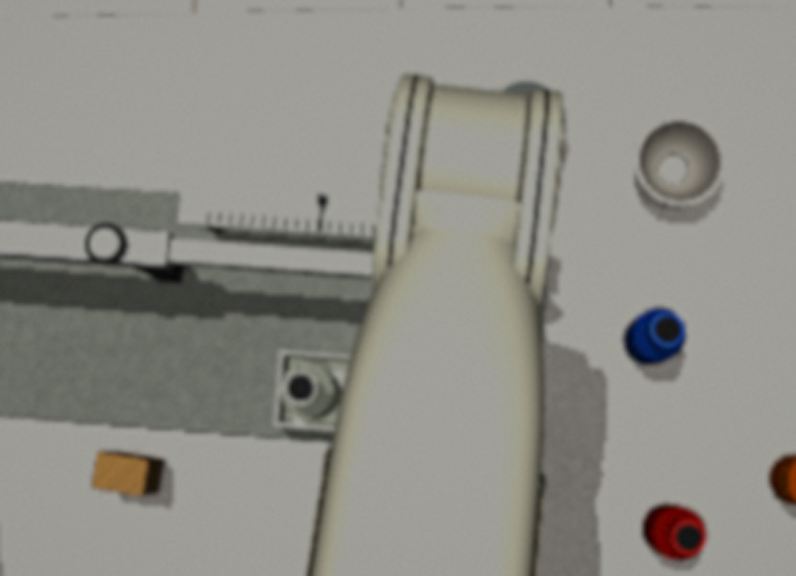

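View pics/w19.png

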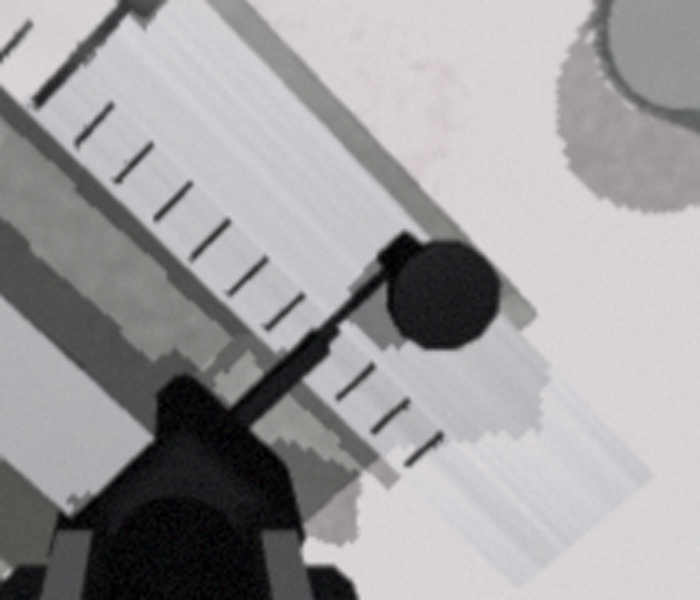

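```bash
python3 -c "
from workcell import bot
bot.job_done();o=bot.get_obs();print(o['clock'],o['eef_pos'],o['ft_force'],o['grip_width'])"
```

```text
the job is handed in; nothing more can be done
the job is handed in; nothing more can be done
```

The job is handed in at about 27 s of the 67 s allowed, with the arm still gripping the post and holding the boom against its spring.

- **Bottles:** Both white bottles stand upright in the two end cells, at station y = +68 and -68 mm. The wrist pictures showed each one centred before I let go.
- **Lock button:** I pressed it to its stop. The tip held at z = 0.174 m under about 21 N, and the button still looks down in the last pictures.
- **Boom:** I drew it out about 230 mm to the tall clip at y = -68 mm. In the last wrist picture the index lies on the clip's mark. It measures between -67.4 and -68.5 mm against the mark's -68.1 mm. The spread is because the index's height above the strip is not known exactly.
- **Last state before handing in:** The grip width was 20.8 mm on the 22 mm post. Force on the tool was about 9 N, of which 6 N ran along the boom.
- **Other things:** In the last scene picture, the bottle already in the crate, the coloured bottles, beaker, carton and mortar all stand where they began.

One disagreement remained: the wrist camera put the button and post 3 to 4 mm farther along +y than the first fit from the fixed cameras. I used the wrist values for the press and the grip. The top camera could not see the index at the end because the arm was in the way.

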